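# Pack the fitting kit tray

## Robot

A 6-joint arm with a two-finger parallel gripper is mounted at the origin on the work surface; the furniture and walls round the work are solid. World frame = base frame: x ahead of the robot, y to its left, z up, the work surface at z = 0. Lengths are in m, angles in rad, forces in N, time in s.
With the tool pointing down it reaches from about 0.325 to 0.775 m from the base axis. Payload 5.5 kg.
Tool frame: the origin (TCP) lies midway between the tips of the shut fingers; the grasp point (between the pads) lies bot.grasp_offset behind it (bot.grasp_offset is the distance from the TCP to the grasp point, in m); x points along the fingers, z is the direction in which the jaws open and shut, and the axes are right-handed (so a half turn about x gives the same grasp; the last joint's range is limited). The gripper opens to 85 mm and grips with 20 to 120 N. Pads are 22 mm wide; open, the fingers measure 114 mm over their backs; the gripper's body (76 mm by 85 mm) begins 54 mm behind the grasp point. The pads swing forward as they close: fully open they stand 13 mm farther back than shut.
Start: joints at [-1.2, 0.091, 1.231, -0, 1.82, -0.057], TCP at [0.249, -0.546, 0.231] pointing down, gripper open.
Joint ranges: [-2.87, 2.87], [-0.86, 2.18], [0.17, 2.46], [-1.51, 4.65], [0.06, 2.69], [-2.65, 2.65]. Speed limits (rad/s): [2.57, 2.57, 3.01, 3.14, 3.14, 3.14].

## Interface

Orientations are given as a rotation vector (axis times angle).
In Python, from plant import bot gives the robot as it stands. The module is installed in compiled form; this text tells all that it offers.
- The arm moves only by the tool step_arm, never from a script. Its argument "deltas" is text: rows parted by semicolons, each of 7 numbers parted by spaces: the turn, a rotation vector about the tool's x, y, z in rad, then the shift along the tool's x, y, z in mm, then the finger opening in mm, from 0 to 85.4. In form: wx wy wz x y z gripper; .... A call has exactly 5 rows; each row shifts and turns the commanded pose from where the row before left it, along the tool's axes as they then stand; what a row does not reach is not made up. A row lasts 1/10 s, in which the tool goes at most 50 mm and 8.59 degrees, less where a joint would pass 70% of its speed; a pose out of reach is approached as far as the arm can. A call with a gripper value outside its range is refused whole. The fingers move at their own pace and stop on an object; the grip force is fixed at half the most. Time passes only in rows, so rows that do not move let the fingers close, or fill a call up. It gives the time, the measured TCP pose, the force and the opening at its end, in the units of the state.
- bot.read_state(): the state, without advancing time (a new reading comes with each control period).
- bot.snapshot(name): name is "scene" or "top" or "wrist"; returns (picture, depth): 400x640x3 uint8, blue, green, red; 400x640 float32, m along the optical axis (not along the pixel's ray), 0 where there is no reading.
- bot.camera_model(name): a dict with "fov_y" (degrees; the focal length in pixels is half the picture's height over the tangent of half this angle, whatever the lens; pixels are square), "cx", "cy" (the principal point, pixels), "dist" ([k1, k2, p1, p2, k3] as OpenCV has them; the pictures are not rectified), "xyz" and "attitude" of the camera in the world. Camera axes: x right, y up, looking along -z (the intrinsics and any distortion apply to the point x, -y, -z); pixel columns grow to the right and rows downward; lengths in m; the calibration is good to about 2 mm. A picture is of the moment at which its call begins: read the wrist's pose just before it. camera_model takes no time and is no camera call; for the wrist camera it gives the pose at the moment of the call.
- bot.job_done(): hands the job in, once; it reports no verdict.
Trained networks look in the newest picture that a camera, given by its name, has taken for a name from the list of things; names that differ only in an ending like _2 or _b are one class to them, and where a whole thing is asked for, a point or a joint stands for the part that bears it (a point fixed in the world has none). Each returns a list of dicts, best first, with "confidence" (0 to 1); they miss things now and then, are a little off and sometimes report something else, mostly with a low value. They report only what shows in the picture. A call takes as long as a camera call. They do not tell look-alikes from the thing itself.
- bot.recognise(thing, camera): "box" ([left, top, width, height] in pixels, round what is visible of it).
- bot.cut_out(thing, camera): "pixels" (400x640 bool, what is visible of it) and "box" ([left, top, width, height] in pixels, round what is visible of it).
The state is a dict: "time_s": time; "joint_positions": joint angles; "qd": joint speeds; "joint_torque": joint torques, N m; "tool_pos": TCP position; "tool_rot": TCP orientation; "wrist_force": force on the tool from outside, world axes, zero at the start; "ft_torque": the same for the moment, N m; "opening": finger opening in m.
Only numpy, scipy, OpenCV 4.12 (cv2) and the standard library are available. Lean on these libraries where they do the work, as an engineer would, in place of code of your own. Each camera call takes 0.05 s, during which the arm holds its last target. There are 200 camera calls.

## Task

Pack the kit tray for the next fitting job: lay the small spanner flat in the long narrow recess, the sanding block flat, sole down, in the wide recess, and stand the tape measure upright in the short recess, each fully down on the floor of its recess. Leave the big spanner and the plain plywood offcut where they lie; they are not part of the kit.

Things in the scene. Friction and masses are not known exactly. Their poses are not given: they have to be found in the camera images.
- kit_tray: fixed plywood tray, 268 x 156 mm, rims 11 mm (+-x ends) and 16 mm (+-y sides) high; origin under its centre, x along it. Three insert blocks in it at x = -86, 0, 86 mm, in changing order, with its yaw. Keep clear of: open tool case between left and right (y -0.29 to -0.01, lid up to 0.23 m), beam left of the tray (y over 0.32, 0.19 to 0.27 m up), dust collector (x over 0.68).
- spanner_slot: insert block, 85 x 146 x 12 mm, fixed in the tray, with the long narrow recess 41 x 130 mm, 8 mm deep, for the small spanner. Origin: centre of its underside, 8 mm above the worktop; recess centred on it, long side along y, floor at z = 4 mm, rim at z = 12 mm. A finger channel 56 mm wide (in y), as deep as the recess, runs right across its middle along x.
- block_slot: insert block, 85 x 146 x 12 mm, fixed in the tray, with the large wide recess 78 x 128 mm, 8 mm deep (only thin walls left beside it), for the sanding block. Origin: centre of its underside, 8 mm above the worktop; recess centred on it, long side along y, floor at z = 4 mm, rim at z = 12 mm. A finger channel 56 mm wide (in y), as deep as the recess, runs right across its middle along x.
- tape_slot: insert block, 85 x 146 x 12 mm, fixed in the tray, with the short recess 54 x 96 mm, 8 mm deep, for the tape measure. Origin: centre of its underside, 8 mm above the worktop; recess centred on it, long side along y, floor at z = 4 mm, rim at z = 12 mm. A finger channel 56 mm wide (in y), as deep as the recess, runs right across its middle along x.
- small_spanner: the smaller of two bare steel spanners, 25 x 114 x 6 mm, 0.11 kg, length along its y (ring end at +y, open jaw at -y); origin at the centre of its underside; grasp its shaft across x at the origin. Lies flat on the worktop, loose.
- sanding_block: sanding block: brown wood-like block with a thin red-brown abrasive sole underneath, 62 x 112 x 30 mm, about 0.09 kg, length along y; origin at the centre of its underside; grasp across x. Lies flat on the worktop, loose.
- tape_measure: yellow tape measure with a black disc on its side, standing upright, 38 x 80 x 66 mm, about 0.28 kg, length along y (tape hook at -y); origin at the centre of its underside; grasp the case across x (34 mm) at the origin. Stands on the worktop, loose.
- big_spanner: the larger bare steel spanner, 37 x 164 x 8 mm, length along y, origin at the centre of its underside. Not part of the kit: stays where it lies.
- ply_offcut: plain plywood offcut, wood-coloured like the sanding block but longer and thinner, no abrasive sole: 55 x 140 x 18 mm, length along y, origin at the centre of its underside. Not part of the kit: stays where it lies.
Things that resemble listed ones, but are neither listed nor needed, are in the scene too. Leave any orange look-alike of the sanding_block alone.

How it is judged:
By the outcome, as a careful person would: the job done as asked, in the order asked, and still so for the second after the job is handed in, with the robot touching nothing.
It also fails if it takes over 90 s, if anything falls off the work surface, if the arm or the gripper's body presses on something with over 40 N, if the wrist force passes 120 N, or if a joint passes its speed limit or range.

## Working session

There is one attempt and no reset: what is moved stays moved. The work goes in short steps, Python scripts to look and compute and a tool call to move; the robot and the scene stay as the last step left them, time stands still between calls to the robot, and variables do not carry over. Pictures are saved under pics/ and viewed, about 12 in all and at most 16, crops included, and the job is handed in when it is done.

Besides the shell and the picture viewer there is one more tool, called after "Emit:" by a JSON object that holds its "op" and its "data", one argument or row to a line. step_arm: Moves the arm, as the interface text tells. Its arguments: {"type":"object","properties":{"deltas":{"type":"string"}},"required":["deltas"]}

```bash
mkdir -p pics; ls; python3 - <<'E'
from plant import bot
import cv2
s=bot.read_state();print({k:s[k] for k in('time_s','tool_pos','tool_rot','opening')},bot.grasp_offset)
for n in("scene","top"):
    p,d=bot.snapshot(n);cv2.imwrite(f"pics/{n}0.png",p);print(n,bot.camera_model(n))
    for t in("kit_tray","spanner_slot","block_slot","tape_slot","small_spanner","sanding_block","tape_measure","big_spanner","ply_offcut"):
        print(t,[(r['box'],round(r['confidence'],2)) for r in bot.recognise(t,n)])
E
```

```text
pics
{'time_s': 0.0, 'tool_pos': array([ 0.24878417, -0.54565945,  0.23013042]), 'tool_rot': array([ 0.88975386,  1.38340842, -0.88785151]), 'opening': 0.08516050111369267} 0.0187
scene {'fov_y': 45.65055896566926, 'cx': 315.79480090139634, 'cy': 193.4590611052871, 'dist': array([-0.1205745,  0.       ,  0.       ,  0.       ,  0.       ]), 'xyz': array([-0.66116108, -0.62281881,  1.00141042]), 'attitude': array([ 0.78788114, -0.46736007, -1.02420729])}
kit_tray [([259.1, 147.3, 27.4, 27.7], 0.49)]
spanner_slot [([409.8, 184.6, 24.3, 24.1], 0.71), ([291.8, 161.2, 17.4, 9.4], 0.69)]
block_slot [([252.6, 140.1, 27.7, 22.3], 0.65)]
tape_slot [([252.2, 158.5, 12.3, 10.9], 0.47)]
small_spanner [([292.0, 158.9, 13.7, 6.6], 0.55)]
sanding_block [([271.9, 162.3, 32.0, 26.2], 0.93), ([337.7, 248.6, 45.1, 32.9], 0.68)]
tape_measure [([408.6, 185.6, 24.4, 25.6], 0.8)]
big_spanner [([410.8, 179.1, 42.9, 19.7], 0.48)]
ply_offcut [([386.6, 204.0, 53.3, 24.9], 0.71)]
top {'fov_y': 45.23412132408789, 'cx': 308.2485446821887, 'cy': 199.90391722864692, 'dist': array([-0.02939139,  0.        ,  0.        ,  0.        ,  0.        ]), 'xyz': array([ 0.2676317 , -0.08613373,  1.64301019]), 'attitude': array([ 0.07194655, -0.04444191, -1.56993772])}
kit_tray [([200.8, 154.6, 45.0, 52.1], 0.71)]
spanner_slot [([200.0, 129.4, 43.8, 23.4], 0.8)]
block_slot [([205.2, 155.1, 39.5, 21.2], 0.65)]
tape_slot [([202.7, 180.8, 40.5, 24.1], 0.57)]
small_spanner [([259.5, 158.7, 35.0, 8.8], 0.49)]
sanding_block [([373.3, 246.4, 28.9, 25.0], 0.93), ([262.1, 176.8, 36.0, 24.4], 0.58)]
tape_measure [([396.3, 160.2, 20.9, 8.5], 0.56)]
big_spanner [([388.2, 140.7, 44.9, 11.8], 0.8)]
ply_offcut [([388.5, 181.1, 40.9, 19.0], 0.66), ([201.0, 128.5, 47.5, 23.1], 0.15)]
```

```bash
python3 - <<'E'
import cv2
p=cv2.imread("pics/top0.png")[100:300,170:450];cv2.imwrite("pics/top0c.png",cv2.resize(p,None,fx=2.85,fy=2.85,interpolation=cv2.INTER_CUBIC))
E
```

```text
(no output)
```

View pics/top0c.png

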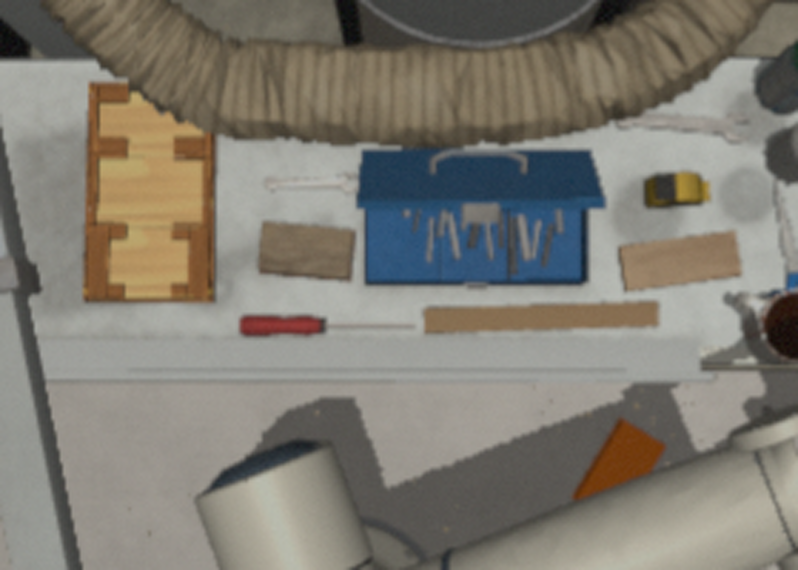

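View pics/scene0.png

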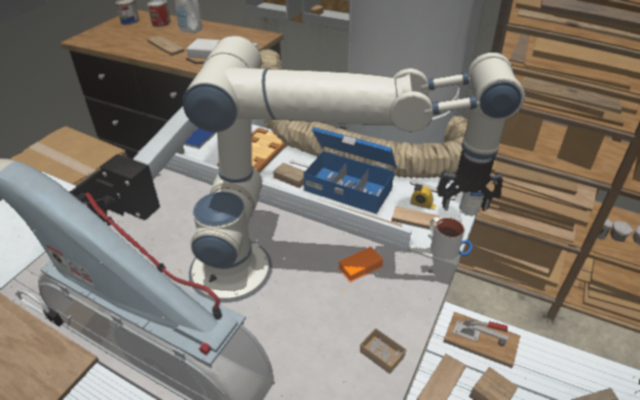

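The top crop shows the tray at the left (px 200-245, 129-205) with its top partly under the hose. The small spanner is near (279,164), the brown block at (277,188), the tape at (406,166) and the offcut at (408,191). The orange decoy lies near (387,262). Next I'll get world coordinates.

```bash
cat > h.py <<'E'
import numpy as np, cv2
from scipy.spatial.transform import Rotation as R
from plant import bot
def K(m):
    f=200/np.tan(np.radians(m['fov_y'])/2); return np.array([[f,0,m['cx']],[0,f,m['cy']],[0,0,1.]])
F=np.diag([1,-1,-1.])
def rays(m,uv):
    n=cv2.undistortPoints(np.asarray(uv,float).reshape(-1,1,2),K(m),m['dist'])[:,0]
    return (R.from_rotvec(m['attitude']).as_matrix()@F@np.c_[n,np.ones(len(n))].T).T
def plane(m,uv,z):
    r=rays(m,uv); return m['xyz']+r*((z-m['xyz'][2])/r[:,2])[:,None]
def cloud(m,d):
    v,u=np.mgrid[:400,:640]; uv=np.c_[u.ravel(),v.ravel()]
    P=m['xyz']+rays(m,uv)*d.reshape(-1,1); P[d.ravel()<=0]=np.nan; return P.reshape(400,640,3)
def project(m,P):
    C=(F@R.from_rotvec(m['attitude']).as_matrix().T@(np.atleast_2d(P)-m['xyz']).T).T
    return cv2.projectPoints(C,np.zeros(3),np.zeros(3),K(m),m['dist'])[0][:,0]
def rect(P):
    "min-area rectangle of points (m): centre, short, long, angle of long side"
    (c,s,a)=cv2.minAreaRect((P[:,:2]*1000).astype(np.float32)); 
    if s[0]<s[1]: s=s[::-1];a+=90
    return np.round(c,1),np.round(s,1),round((a+90)%180-90,1)
def rel(target,rot):
    "move from present pose to TCP target/rot in tool axes: mm, rad"
    s=bot.read_state(); Rt=R.from_rotvec(s['tool_rot'])
    return np.round(Rt.inv().apply(np.array(target)-s['tool_pos'])*1000,1),np.round((Rt.inv()*rot).as_rotvec(),4)
def down(th):
    "tool pointing down, jaw axis (tool z) at angle th (rad) in world xy"
    z=np.array([np.cos(th),np.sin(th),0]);x=np.array([0,0,-1.]); return R.from_matrix(np.c_[x,np.cross(z,x),z])
E
python3 - <<'E'
from h import *
p,d=bot.snapshot("top");m=bot.camera_model("top");P=cloud(m,d)
for n,(u,v) in dict(tray_lt=(201,130),tray_lb=(201,204),tray_rb=(245,204),tray_rt=(245,145),spL=(264,165),spR=(294,164),blk=(277,188),tape=(406,166),off=(408,191),decoy=(387,262),wallT=(310,221),wallM=(310,225),wallB=(310,231),lid=(340,172),lidfar=(340,155),lidL=(297,172),lidR=(381,172),caseF=(335,199),hose=(260,140),hoseM=(260,125),bigsp=(410,143),dark=(445,128),mug=(445,214),beam=(174,190),stick=(360,211),screw=(270,214)).items():
    print(n,np.round(P[v,u]*1000))
s=bot.read_state()
Rt=R.from_rotvec(s['tool_rot']).as_matrix();print(Rt.round(3))
w=bot.camera_model("wrist");print(w, Rt.T@(w['xyz']-s['tool_pos']), (Rt.T@R.from_rotvec(w['attitude']).as_matrix()).round(3))
E
```

```text
tray_lt [632. 314.  12.]
tray_lb [375. 310.   9.]
tray_rb [376. 160.   1.]
tray_rt [568. 152.  69.]
spL [510.  95.   6.]
spR [513.  -8.   6.]
blk [428.  48.  30.]
tape [ 497. -381.   67.]
off [ 418. -396.   18.]
decoy [ 180. -320.   36.]
wallT [317. -63.   6.]
wallM [303. -63.   9.]
wallB [282. -64.  79.]
lid [ 458. -156.  209.]
lidfar [ 526. -161.  111.]
lidL [459. -27. 203.]
lidR [ 459. -280.  203.]
caseF [ 388. -147.   60.]
hose [579.  99.  95.]
hoseM [627.  99. 102.]
bigsp [ 583. -406.   16.]
dark [ 612. -498.  121.]
mug [ 339. -510.   53.]
beam [399. 328. 265.]
stick [ 351. -233.   13.]
screw [340.  72.  24.]
[[-0.     0.91   0.415]
 [ 0.     0.415 -0.91 ]
 [-1.    -0.    -0.   ]]
{'fov_y': 65.54483503096412, 'cx': 321.5071110112256, 'cy': 205.27580241222483, 'dist': array([-0.05092221,  0.        ,  0.        ,  0.        ,  0.        ]), 'xyz': array([ 0.32171513, -0.51294548,  0.37306963]), 'attitude': array([-0.28140334,  0.18048151, -1.13307599])} [-0.14179621  0.07993179  0.00018621] [[-0.     0.311 -0.95 ]
 [-0.     0.95   0.311]
 [ 1.     0.    -0.   ]]
```

```bash
cat >> h.py <<'E'
def plan(target,th,n,g,start=None):
    "n equal rows: straight line + even turn, in tool axes"
    s=bot.read_state(); p0,r0=(s['tool_pos'],R.from_rotvec(s['tool_rot'])) if start is None else start
    rt=down(th); w=(r0.inv()*rt).as_rotvec()/n; dp=(np.array(target)-p0)/n
    for i in range(n):
        x=(r0*R.from_rotvec(w*i)).inv().apply(dp)*1000
        print(*np.round(w,3),*np.round(x,1),g,end=' ; ' if (i+1)%5 else '\n')
    print(); return np.array(target),rt
E
python3 - <<'E'
from h import *
e=plan((.27,-.5,.36),down(0).as_rotvec()[0]*0-1.143,5,85)
plan((.45,.15,.36),0,15,85,e)
E
```

```text
-0.0 -0.0 0.0 -25.7 7.6 -6.6 85 ; -0.0 -0.0 0.0 -25.7 7.6 -6.6 85 ; -0.0 -0.0 0.0 -25.7 7.6 -6.6 85 ; -0.0 -0.0 0.0 -25.7 7.6 -6.6 85 ; -0.0 -0.0 0.0 -25.7 7.6 -6.6 85

-0.076 0.0 0.0 0.0 28.9 -34.4 85 ; -0.076 0.0 0.0 0.0 31.4 -32.2 85 ; -0.076 0.0 0.0 0.0 33.8 -29.7 85 ; -0.076 0.0 0.0 -0.0 36.0 -27.0 85 ; -0.076 0.0 0.0 0.0 37.9 -24.2 85
-0.076 0.0 0.0 0.0 39.6 -21.2 85 ; -0.076 0.0 0.0 0.0 41.1 -18.2 85 ; -0.076 0.0 0.0 0.0 42.4 -15.0 85 ; -0.076 0.0 0.0 0.0 43.4 -11.7 85 ; -0.076 0.0 0.0 0.0 44.2 -8.4 85
-0.076 0.0 0.0 0.0 44.7 -5.0 85 ; -0.076 0.0 0.0 0.0 44.9 -1.6 85 ; -0.076 0.0 0.0 0.0 44.9 1.9 85 ; -0.076 0.0 0.0 0.0 44.7 5.3 85 ; -0.076 0.0 0.0 0.0 44.1 8.7 85
```

Emit:
{"op": "step_arm", "data": {
  "deltas": "0 0 0 -26 8 -7 85; 0 0 0 -26 8 -7 85; 0 0 0 -26 8 -7 85; 0 0 0 -26 8 -7 85; 0 0 0 -26 8 -7 85"
}}

```text
time_s: 1.55
tool_pos: [0.2709, -0.497, 0.3624]
tool_rot: [0.888, 1.382, -0.889]
wrist_force: [0.1, 0.1, 0.5]
opening: 0.0851
```

Emit:
{"op": "step_arm", "data": {
  "deltas": "-0.076 0 0 0 29 -34 85; -0.076 0 0 0 31 -32 85; -0.076 0 0 0 34 -30 85; -0.076 0 0 0 36 -27 85; -0.076 0 0 0 38 -24 85"
}}

```text
time_s: 2.05
tool_pos: [0.3311, -0.2795, 0.3614]
tool_rot: [0.594, 1.487, -0.595]
wrist_force: [0.5, 0.4, 0.6]
opening: 0.0847
```

Emit:
{"op": "step_arm", "data": {
  "deltas": "-0.076 0 0 0 40 -21 85; -0.076 0 0 0 41 -18 85; -0.076 0 0 0 42 -15 85; -0.076 0 0 0 43 -12 85; -0.076 0 0 0 44 -8 85"
}}

```text
time_s: 2.55
tool_pos: [0.3913, -0.0638, 0.3617]
tool_rot: [0.298, 1.549, -0.298]
wrist_force: [0.4, -0.7, -0.2]
opening: 0.0853
```

Emit:
{"op": "step_arm", "data": {
  "deltas": "-0.076 0 0 0 45 -5 85; -0.076 0 0 0 45 -2 85; -0.076 0 0 0 45 2 85; -0.076 0 0 0 45 5 85; -0.076 0 0 0 44 9 85"
}}

```text
time_s: 3.05
tool_pos: [0.4518, 0.1537, 0.3616]
tool_rot: [-0.0, 1.57, 0.0]
wrist_force: [0.8, 0.1, 0.3]
opening: 0.085
```

```bash
python3 - <<'E'
from h import *
p,d=bot.snapshot("wrist");m=bot.camera_model("wrist");cv2.imwrite("pics/w1.png",p);np.save("w1.npy",d)
import pickle;pickle.dump(m,open("w1.pkl","wb"))
P=cloud(m,d)
s=bot.read_state();print(s['time_s'],s['tool_pos'],s['joint_positions'].round(2),m['xyz'])
for t in("spanner_slot","block_slot","tape_slot","small_spanner","sanding_block","kit_tray"):
    for r in bot.cut_out(t,"wrist"):
        Q=P[r['pixels']];Q=Q[~np.isnan(Q[:,0])]
        print(t,round(r['confidence'],2),np.round(r['box']),rect(Q) if len(Q)>5 else 0,np.round(np.median(Q[:,2])*1000,1))
E
```

```text
3.1 [0.45267821 0.15902446 0.359671  ] [ 0.26 -0.16  1.25  0.    2.06  0.26] [0.45206831 0.23840383 0.50171308]
spanner_slot 0.78 [385.  48.  64. 106.] (array([589.8, 246.4]), array([149.1,  90.9]), 89.5) 10.1
tape_slot 0.72 [268.  45.  60. 105.] (array([416.7, 246.9]), array([146. ,  86.5]), -89.5) 10.8
small_spanner 0.84 [350. 185.  18.  62.] (array([514.9,  53.7]), array([112.1,  24.4]), -87.8) 2.7
sanding_block 0.92 [286. 183.  47.  69.] (array([431.7,  49.5]), array([125.8,  65. ]), 85.1) 27.4
sanding_block 0.47 [158. 383.   9.   7.] (array([ 127.2, -308.1]), array([23.1, 17.3]), 86.5) 27.1
```

View pics/w1.png

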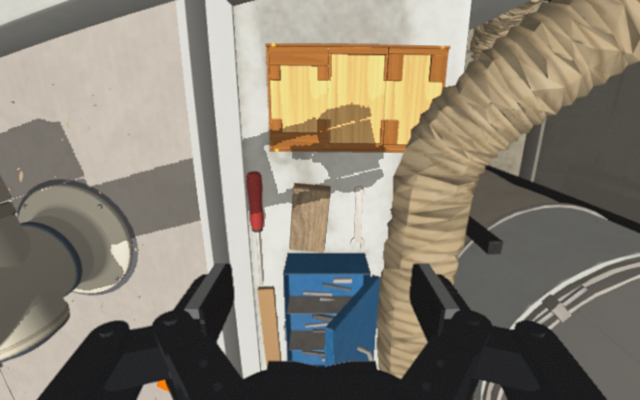

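Slots near to far: the tape slot is at x≈0.417, the block slot in the middle and the spanner slot at x≈0.59, with the hose over its near corner at (430,120). The spanner is at (357,215) and the sanding block at (310,217). Next I'll measure the hose clearance and retake a still picture.

```bash
python3 - <<'E'
from h import *
p,d=bot.snapshot("wrist");m=bot.camera_model("wrist");P=cloud(m,d).reshape(-1,3);P=P[~np.isnan(P[:,0])]
p2,d2=bot.snapshot("top");Pt=cloud(bot.camera_model("top"),d2).reshape(-1,3);sc,ds=bot.snapshot("scene");Ps=cloud(bot.camera_model("scene"),ds).reshape(-1,3)
A=np.vstack([P,Pt[~np.isnan(Pt[:,0])]])
for y in np.arange(.0,.36,.03):
    q=A[(abs(A[:,1]-y)<.015)&(A[:,2]>.035)&(A[:,2]<.2)&(A[:,0]>.5)&(A[:,0]<.75)]
    if len(q): print(round(y,2),len(q),"xmin %.3f z there %.3f zmin %.3f zmax %.3f"%(q[:,0].min(),q[q[:,0].argmin(),2],q[:,2].min(),q[:,2].max()))
P0=P
f=lambda x0,x1,y0,y1:P0[(P0[:,0]>x0)&(P0[:,0]<x1)&(P0[:,1]>y0)&(P0[:,1]<y1)]
print("table z",np.median(f(.44,.5,.12,.14)[:,2]),"floor",np.median(f(.49,.51,.22,.25)[:,2]),"block",np.median(f(.415,.44,.03,.06)[:,2]))
for t in("spanner_slot","block_slot","tape_slot","small_spanner","sanding_block"):
    for r in bot.cut_out(t,"wrist"):
        Q=cloud(m,d)[r['pixels']];Q=Q[~np.isnan(Q[:,0])]
        print(t,round(r['confidence'],2),np.round(r['box']),rect(Q) if len(Q)>5 else 0)
q=cv2.resize(p[30:260,230:480],None,fx=3,fy=3,interpolation=cv2.INTER_CUBIC)[:600];cv2.imwrite("pics/w2c.png",q[:, :750])
print(bot.read_state()['tool_pos'])
E
```

```text
0.0 1686 xmin 0.553 z there 0.055 zmin 0.035 zmax 0.200
0.03 1710 xmin 0.555 z there 0.044 zmin 0.035 zmax 0.119
0.06 1878 xmin 0.556 z there 0.053 zmin 0.037 zmax 0.120
0.09 1913 xmin 0.558 z there 0.064 zmin 0.043 zmax 0.116
0.12 2040 xmin 0.559 z there 0.062 zmin 0.041 zmax 0.121
0.15 2182 xmin 0.562 z there 0.050 zmin 0.050 zmax 0.126
0.18 2625 xmin 0.567 z there 0.067 zmin 0.037 zmax 0.133
0.21 3169 xmin 0.578 z there 0.053 zmin 0.041 zmax 0.152
0.24 4037 xmin 0.596 z there 0.062 zmin 0.046 zmax 0.169
0.27 4389 xmin 0.613 z there 0.071 zmin 0.051 zmax 0.179
0.3 4197 xmin 0.636 z there 0.086 zmin 0.069 zmax 0.191
0.33 2407 xmin 0.670 z there 0.108 zmin 0.093 zmax 0.191
table z -0.0005372431349014994 floor 0.011252391690286134 block 0.02994046748087892
spanner_slot 0.81 [384.  46.  62. 103.] (array([590.3, 238.5]), array([146.5,  86.9]), 88.8)
block_slot 0.69 [327.  44.  64. 102.] (array([505.4, 240.1]), array([145.1,  86. ]), 89.9)
tape_slot 0.69 [265.  44.  62. 104.] (array([418. , 240.4]), array([149.2,  88.5]), 89.5)
small_spanner 0.72 [355. 184.  15.  61.] (array([514.2,  49.5]), array([106.4,  19.5]), -89.1)
sanding_block 0.67 [286. 180.  48.  69.] (array([430.5,  42.9]), array([127.3,  66. ]), 84.4)
[0.45182359 0.151325   0.36141084]
```

View pics/w2c.png

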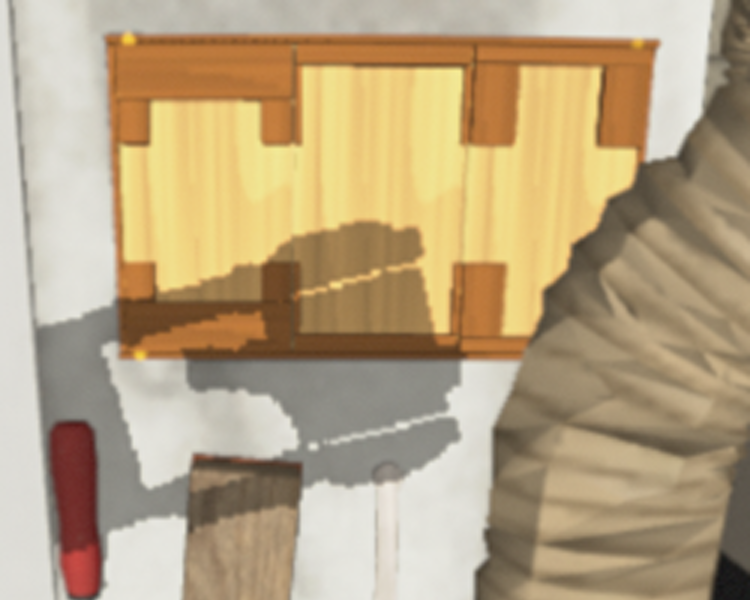

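Slots confirmed: tape nearest, block in the middle, spanner farthest. The hose overhangs the vertical approach to the spanner slot. I'll check with the shut fingertips whether it is solid, going gently.

```bash
python3 - <<'E'
from h import *
p,d=bot.snapshot("wrist");m=bot.camera_model("wrist");P=cloud(m,d).reshape(-1,3);P=P[~np.isnan(P[:,0])]
print("grid max z (mm) rows y=.27...06, cols x=.56...68")
for y in np.arange(.28,.05,-.03):
    print(round(y,2),[int(1000*np.nanmax(np.r_[P[(abs(P[:,0]-x)<.01)&(abs(P[:,1]-y)<.012)][:,2],-.001])) for x in np.arange(.56,.69,.02)])
print(rel((.60,.12,.15),down(0)))
E
```

```text
grid max z (mm) rows y=.27...06, cols x=.56...68
0.28 [22, 18, 14, 92, 126, 146, 161]
0.25 [13, 13, 68, 120, 136, 144, 153]
0.22 [20, 80, 108, 126, 135, 143, 148]
0.19 [21, 100, 113, 124, 130, 128, 128]
0.16 [76, 107, 112, 119, 119, 113, 110]
0.13 [87, 102, 109, 116, 114, 104, 86]
0.1 [88, 104, 109, 111, 111, 101, 67]
0.07 [93, 106, 111, 114, 111, 101, -1]
(array([211.4, -31. , 148.3]), array([-0.0035,  0.0002, -0.0001]))
```

Emit:
{"op": "step_arm", "data": {
  "deltas": "0 0 0 40 -6 30 0; 0 0 0 40 -6 30 0; 0 0 0 40 -6 30 0; 0 0 0 40 -6 30 0; 0 0 0 40 -6 28 0"
}}

```text
time_s: 4.35
tool_pos: [0.5999, 0.1211, 0.1607]
tool_rot: [0.002, 1.571, -0.002]
wrist_force: [0.4, 0.9, -0.2]
opening: 0.0118
```

Emit:
{"op": "step_arm", "data": {
  "deltas": "0 0 0 12 0 0 0; 0 0 0 8 0 0 0; 0 0 0 5 0 0 0; 0 0 0 4 0 0 0; 0 0 0 0 0 0 0"
}}

```text
time_s: 4.85
tool_pos: [0.5989, 0.1219, 0.1352]
tool_rot: [0.002, 1.568, -0.002]
wrist_force: [0.7, -0.5, 0.6]
opening: 0.0002
```

Emit:
{"op": "step_arm", "data": {
  "deltas": "0 0 0 3 0 0 0; 0 0 0 2 0 0 0; 0 0 0 2 0 0 0; 0 0 0 2 0 0 0; 0 0 0 0 0 0 0"
}}

```text
time_s: 5.35
tool_pos: [0.5987, 0.1214, 0.1239]
tool_rot: [0.002, 1.572, -0.002]
wrist_force: [-0.4, 0.0, -0.5]
opening: 0.0001
```

Emit:
{"op": "step_arm", "data": {
  "deltas": "0 0 0 3 0 0 0; 0 0 0 3 0 0 0; 0 0 0 2 0 0 0; 0 0 0 2 0 0 0; 0 0 0 0 0 0 0"
}}

```text
time_s: 5.85
tool_pos: [0.5987, 0.1214, 0.1139]
tool_rot: [0.002, 1.572, -0.002]
wrist_force: [0.1, -0.5, -0.5]
opening: -0.0003
```

Emit:
{"op": "step_arm", "data": {
  "deltas": "0 0 0 2 0 0 0; 0 0 0 2 0 0 0; 0 0 0 2 0 0 0; 0 0 0 1 0 0 0; 0 0 0 0 0 0 0"
}}

```text
time_s: 6.35
tool_pos: [0.5988, 0.1214, 0.1072]
tool_rot: [0.002, 1.571, -0.002]
wrist_force: [0.0, -0.1, -0.0]
opening: 0.0001
```

Emit:
{"op": "step_arm", "data": {
  "deltas": "0 0 0 3 0 0 0; 0 0 0 3 0 0 0; 0 0 0 3 0 0 0; 0 0 0 3 0 0 0; 0 0 0 0 0 0 0"
}}

```text
time_s: 6.85
tool_pos: [0.5985, 0.1214, 0.0946]
tool_rot: [0.002, 1.572, -0.003]
wrist_force: [0.9, -0.5, -0.8]
opening: 0.0004
```

Emit:
{"op": "step_arm", "data": {
  "deltas": "0 0 0 3 0 0 0; 0 0 0 3 0 0 0; 0 0 0 3 0 0 0; 0 0 0 3 0 0 0; 0 0 0 0 0 0 0"
}}

```text
time_s: 7.35
tool_pos: [0.5985, 0.1214, 0.0826]
tool_rot: [0.002, 1.572, -0.002]
wrist_force: [-0.7, -0.8, -0.3]
opening: -0.0002
```

The tip went 27 mm into the visible hose with no force, so the hose isn't solid. Next I'll look closely at the spanner and block.

Emit:
{"op": "step_arm", "data": {
  "deltas": "0 0 0 -35 0 0 45; 0 0 0 -35 -5 -20 45; 0 0 0 -30 -12 -35 45; 0 0 0 -20 -12 -35 45; 0 0 0 0 -12 -34 45"
}}

```text
time_s: 7.85
tool_pos: [0.4748, 0.0806, 0.2077]
tool_rot: [0.003, 1.564, -0.002]
wrist_force: [0.0, 1.1, 0.4]
opening: 0.0455
```

Emit:
{"op": "step_arm", "data": {
  "deltas": "0 0 0 0 0 0 45; 0 0 0 0 0 0 45; 0 0 0 0 0 0 45; 0 0 0 0 0 0 45; 0 0 0 0 0 0 45"
}}

```text
time_s: 8.35
tool_pos: [0.4753, 0.081, 0.2028]
tool_rot: [0.002, 1.572, -0.002]
wrist_force: [-0.0, 0.9, 0.2]
opening: 0.0452
```

```bash
cat >> h.py <<'E'
def look(name,fn,things,zt=None):
    p,d=bot.snapshot(name);m=bot.camera_model(name);cv2.imwrite(fn,p);P=cloud(m,d)
    for t in things:
        for r in bot.cut_out(t,name):
            k=r['pixels']; Q=P[k];Q=Q[~np.isnan(Q[:,0])]
            if len(Q)<20: continue
            z=np.median(Q[:,2]); uv=np.argwhere(k)[:,::-1]
            zz=z if zt is None or t not in zt else zt[t]
            print(t,round(r['confidence'],2),np.round(r['box']),'z %.1f'%(z*1000),'mask on plane',*rect(plane(m,uv,zz)),'| depth pts near top',*rect(Q[abs(Q[:,2]-z)<.004]))
    return p,d,m,P
E
python3 - <<'E'
from h import *
p,d,m,P=look("wrist","pics/w3.png",("small_spanner","sanding_block","spanner_slot","block_slot","tape_slot"),dict(small_spanner=.006,sanding_block=.03))
print(bot.read_state()['tool_pos'],bot.read_state()['time_s'])
E
```

```text
small_spanner 0.77 [346. 158.  22.  98.] z 5.3 mask on plane [514.6  47. ] [114.2  25.2] -88.8 | depth pts near top [513.1  46.3] [113.   24.1] -87.4
sanding_block 0.89 [252. 154.  67. 104.] z 29.6 mask on plane [432.9  54. ] [114.6  61.4] 84.6 | depth pts near top [431.2  50.4] [110.   60.1] 84.7
spanner_slot 0.79 [392.   0.  94. 102.] z 11.6 mask on plane [589.6 211.6] [91.  85.5] -88.7 | depth pts near top [589.2 211.9] [92.  85.3] -89.5
block_slot 0.62 [306.   0.  91.  98.] z 11.4 mask on plane [504.4 211.3] [89.5 87.3] -89.9 | depth pts near top [504.3 211.5] [89.9 86. ] -89.7
tape_slot 0.9 [214.   0.  93.  99.] z 11.8 mask on plane [416.8 211.6] [89.7 87. ] 89.1 | depth pts near top [416.5 212.2] [90.2 87.7] 89.8
[0.47486391 0.08087484 0.20328443] 8.65
```

View pics/w3.png

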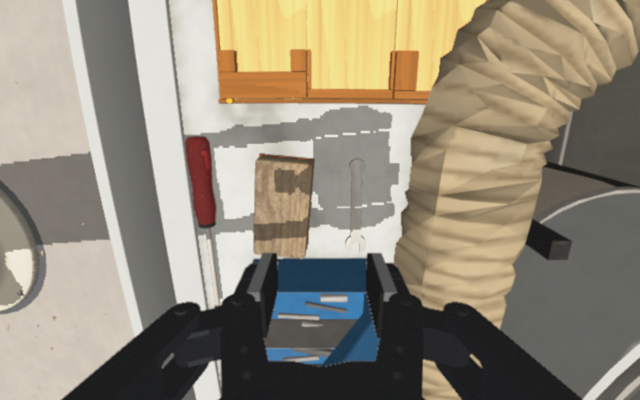

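Spanner at (0.514, 0.047), shaft along y. The block sits at px (283,206), clear of the spanner's grip zone.

Emit:
{"op": "step_arm", "data": {
  "deltas": "0 0 0 30 -10 13 40; 0 0 0 40 -10 13 40; 0 0 0 40 -9 13 40; 0 0 0 30 0 0 40; 0 0 0 0 0 0 40"
}}

```text
time_s: 9.15
tool_pos: [0.5105, 0.0513, 0.0579]
tool_rot: [0.003, 1.581, -0.003]
wrist_force: [-0.4, -0.4, -0.5]
opening: 0.04
```

Emit:
{"op": "step_arm", "data": {
  "deltas": "0 0 0 20 0 0 40; 0 0 0 20 0 0 40; 0 0 0 12 0 0 40; 0 0 0 0 0 0 40; 0 0 0 0 0 0 40"
}}

```text
time_s: 9.65
tool_pos: [0.5143, 0.0518, 0.0128]
tool_rot: [0.002, 1.569, -0.002]
wrist_force: [0.4, 0.3, 0.4]
opening: 0.0402
```

Emit:
{"op": "step_arm", "data": {
  "deltas": "0 0 0 5 0 0 40; 0 0 0 4 0 0 40; 0 0 0 0 0 0 0; 0 0 0 0 0 0 0; 0 0 0 0 0 0 0"
}}

```text
time_s: 10.15
tool_pos: [0.5138, 0.0517, 0.0027]
tool_rot: [0.002, 1.57, -0.002]
wrist_force: [0.4, 0.3, 0.6]
opening: 0.0109
```

Emit:
{"op": "step_arm", "data": {
  "deltas": "0 0 0 0 0 0 0; 0 0 0 0 0 0 0; 0 0 0 -5 0 0 0; 0 0 0 -10 0 0 0; 0 0 0 -15 0 0 0"
}}

```text
time_s: 10.65
tool_pos: [0.513, 0.0517, 0.0325]
tool_rot: [0.002, 1.573, -0.002]
wrist_force: [0.3, 0.4, -1.4]
opening: 0.0112
```

Emit:
{"op": "step_arm", "data": {
  "deltas": "0 0 0 -10 10 5 0; 0 0 0 0 40 16 0; 0 0 0 0 40 16 0; 0 0 0 0 40 16 0; 0 0 0 0 30 14 0"
}}

```text
time_s: 11.15
tool_pos: [0.5821, 0.2149, 0.0437]
tool_rot: [0.002, 1.569, -0.0]
wrist_force: [-0.8, -0.4, -0.6]
opening: 0.0111
```

Emit:
{"op": "step_arm", "data": {
  "deltas": "0 0 0 0 20 8 0; 0 0 0 0 8 1 0; 0 0 0 0 4 0 0; 0 0 0 0 0 0 0; 0 0 0 0 0 0 0"
}}

```text
time_s: 11.65
tool_pos: [0.5901, 0.2427, 0.0427]
tool_rot: [0.003, 1.571, -0.003]
wrist_force: [0.4, -0.4, -1.6]
opening: 0.0112
```

```bash
python3 - <<'E'
from h import *
s=bot.read_state();print(s['tool_pos'],s['wrist_force'].round(1),s['opening'])
p,d,m,P=look("wrist","pics/w4.png",("small_spanner",))
cv2.imwrite("pics/w4.png",p)
E
```

```text
[0.59010578 0.24266001 0.04265982] [ 0.4 -0.4 -1.6] 0.01115360879664139
small_spanner 0.61 [303. 167.  39. 173.] z 45.2 mask on plane [589.5 247. ] [95.9 17.2] 89.3 | depth pts near top [589.4 245.4] [97.5 17.4] 89.2
```

View pics/w4.png

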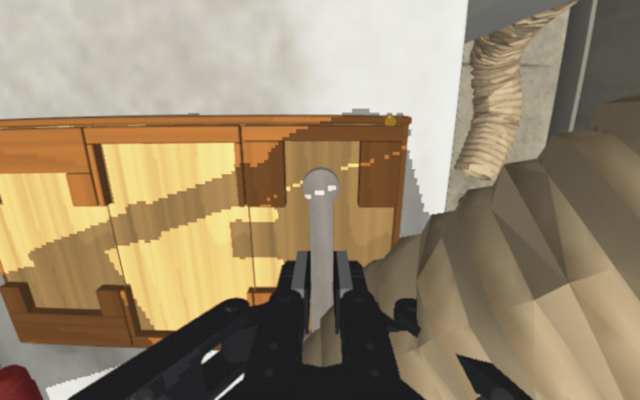

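Spanner hangs centred over its recess (ring end at (320,183), recess edges at columns 286 and 360). I'll verify the recess centre numerically.

```bash
python3 - <<'E'
from h import *
m=bot.camera_model("wrist")
print(plane(m,[(286,165),(360,165),(286,200),(360,205),(245,205)],.020).round(4)[:,:2], "end wall rim",plane(m,[(300,141),(345,141)],.020).round(4)[:,:2],"floor",plane(m,[(320,141)],.012).round(4), "ring tip",plane(m,[(320,168),(303,185),(338,185)],.045).round(4))
E
```

```text
[[0.5715 0.2911]
 [0.6111 0.291 ]
 [0.5707 0.2715]
 [0.6119 0.2684]
 [0.5477 0.2687]] end wall rim [[0.5793 0.3038]
 [0.6028 0.3037]] floor [[0.5897 0.3028 0.012 ]] ring tip [[0.5898 0.2944 0.045 ]
 [0.5819 0.2865 0.045 ]
 [0.5981 0.2864 0.045 ]]
```

Emit:
{"op": "step_arm", "data": {
  "deltas": "0 0 0 8 1 0 0; 0 0 0 8 0 1 0; 0 0 0 5 0 0 0; 0 0 0 3 0 0 0; 0 0 0 0 0 0 0"
}}

```text
time_s: 12.25
tool_pos: [0.5908, 0.2443, 0.0173]
tool_rot: [0.002, 1.572, -0.003]
wrist_force: [0.7, 0.1, 0.2]
opening: 0.0111
```

Emit:
{"op": "step_arm", "data": {
  "deltas": "0 0 0 2 0 0 0; 0 0 0 1 0 0 0; 0 0 0 0 0 0 0; 0 0 0 0 0 0 15; 0 0 0 0 0 0 20"
}}

```text
time_s: 12.75
tool_pos: [0.5915, 0.2446, 0.0159]
tool_rot: [0.003, 1.57, -0.002]
wrist_force: [0.5, 0.4, 0.2]
opening: 0.0202
```

Emit:
{"op": "step_arm", "data": {
  "deltas": "0 0 0 -5 0 0 25; 0 0 0 -12 0 0 30; 0 0 0 -15 -20 0 40; 0 0 0 -20 -30 -10 60; 0 0 0 -25 -30 -20 85"
}}

```text
time_s: 13.25
tool_pos: [0.561, 0.1628, 0.0937]
tool_rot: [0.002, 1.57, -0.003]
wrist_force: [0.1, -1.6, 0.8]
opening: 0.0673
```

Emit:
{"op": "step_arm", "data": {
  "deltas": "0 0 0 -25 -20 -30 85; 0 0 0 -10 -20 -30 85; 0 0 0 0 0 0 85; 0 0 0 0 0 0 85; 0 0 0 0 0 0 85"
}}

```text
time_s: 13.75
tool_pos: [0.5013, 0.1246, 0.1278]
tool_rot: [0.003, 1.57, -0.002]
wrist_force: [-0.3, -0.3, -0.0]
opening: 0.0851
```

```bash
python3 - <<'E'
from h import *
p,d,m,P=look("wrist","pics/w5.png",("small_spanner","sanding_block","spanner_slot"),dict(small_spanner=.018,sanding_block=.03))
print(bot.read_state()['tool_pos'],bot.read_state()['time_s'])
E
```

```text
small_spanner 0.81 [419.   0.  37. 136.] z 16.4 mask on plane [589.5 229.5] [95.8 19.5] 86.7 | depth pts near top [590.7 230. ] [96.  17.6] 86.9
sanding_block 0.67 [209. 216.  80. 122.] z 28.9 mask on plane [434.9  57.8] [120.1  62.1] 85.2 | depth pts near top [431.7  50.9] [109.6  59.9] 85.5
spanner_slot 0.92 [376.   0. 127. 155.] z 11.0 mask on plane [591.4 222.4] [114.   91.6] -88.6 | depth pts near top [589.9 222.7] [113.8  89. ] -89.0
[0.50104925 0.12503252 0.12666599] 13.95
```

View pics/w5.png

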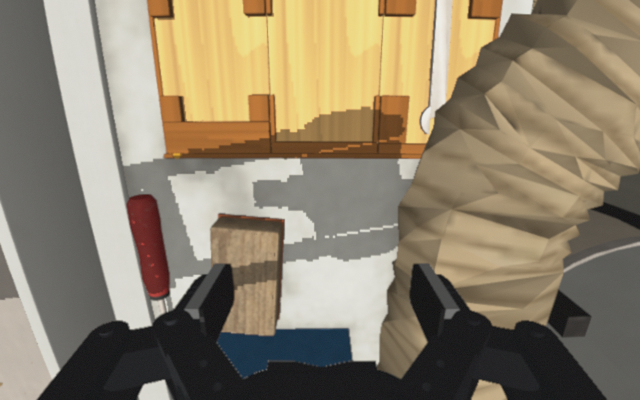

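Spanner lies flat on the recess floor (ring tip at (428,120)). The block shows its red sole edge at (250,216), so this is the right one.

Emit:
{"op": "step_arm", "data": {
  "deltas": "0 0 0 10 -24 -24 85; 0 0 0 15 -24 -23 85; 0 0 0 20 -24 -23 85; 0 0 0 20 0 0 85; 0.083 0 0 10 0 0 85"
}}

```text
time_s: 14.45
tool_pos: [0.4294, 0.0525, 0.0502]
tool_rot: [0.069, 1.573, -0.069]
wrist_force: [-1.1, -0.9, -0.4]
opening: 0.085
```

Emit:
{"op": "step_arm", "data": {
  "deltas": "0 0 0 20 0 0 85; 0 0 0 15 0 0 85; 0 0 0 0 0 0 85; 0 0 0 0 0 0 85; 0 0 0 0 0 0 85"
}}

```text
time_s: 14.95
tool_pos: [0.4313, 0.0531, 0.0184]
tool_rot: [0.067, 1.568, -0.067]
wrist_force: [-0.2, 0.4, 0.3]
opening: 0.0851
```

Emit:
{"op": "step_arm", "data": {
  "deltas": "0 0 0 7 0 0 85; 0 0 0 4 0 0 85; 0 0 0 0 0 0 50; 0 0 0 0 0 0 50; 0 0 0 0 0 0 50"
}}

```text
time_s: 15.45
tool_pos: [0.431, 0.053, 0.0069]
tool_rot: [0.068, 1.569, -0.067]
wrist_force: [-0.1, 0.7, -0.8]
opening: 0.0605
```

Emit:
{"op": "step_arm", "data": {
  "deltas": "0 0 0 0 0 0 50; 0 0 0 0 0 0 50; 0 0 0 -5 0 0 50; 0 0 0 -10 0 0 50; 0 0 0 -15 0 0 50"
}}

```text
time_s: 15.95
tool_pos: [0.4301, 0.0529, 0.0367]
tool_rot: [0.067, 1.571, -0.068]
wrist_force: [-0.9, 0.2, -1.5]
opening: 0.0606
```

Emit:
{"op": "step_arm", "data": {
  "deltas": "-0.085 0 0 -8 0 0 50; 0 0 0 0 40 16 50; 0 0 0 0 40 16 50; 0 0 0 0 40 16 50; 0 0 0 0 40 16 50"
}}

```text
time_s: 16.45
tool_pos: [0.4959, 0.2147, 0.0462]
tool_rot: [0.001, 1.569, -0.0]
wrist_force: [1.5, -1.1, 0.2]
opening: 0.0604
```

Emit:
{"op": "step_arm", "data": {
  "deltas": "0 0 0 0 20 8 50; 0 0 0 0 9 2 50; 0 0 0 0 0 0 50; 0 0 0 0 0 0 50; 0 0 0 0 0 0 50"
}}

```text
time_s: 16.95
tool_pos: [0.5047, 0.2407, 0.0447]
tool_rot: [0.001, 1.571, -0.002]
wrist_force: [-0.9, 0.2, -0.5]
opening: 0.0605
```

```bash
python3 - <<'E'
from h import *
p,d,m,P=look("wrist","pics/w6.png",("sanding_block","spanner_slot"))
s=bot.read_state();print(s['tool_pos'],s['tool_rot'].round(3),s['time_s'])
E
```

```text
sanding_block 0.83 [246. 160. 152. 210.] z 67.7 mask on plane [504.9 247.8] [103.3  58.8] -89.9 | depth pts near top [504.9 243.5] [99.8 60.5] -89.9
spanner_slot 0.79 [383. 121. 178. 225.] z 11.9 mask on plane [592.6 236.2] [152.5  90.7] 89.5 | depth pts near top [591.  237.9] [149.5  87.6] 89.5
[0.50486695 0.241025   0.04468182] [ 0.002  1.571 -0.002] 17.1
```

View pics/w6.png

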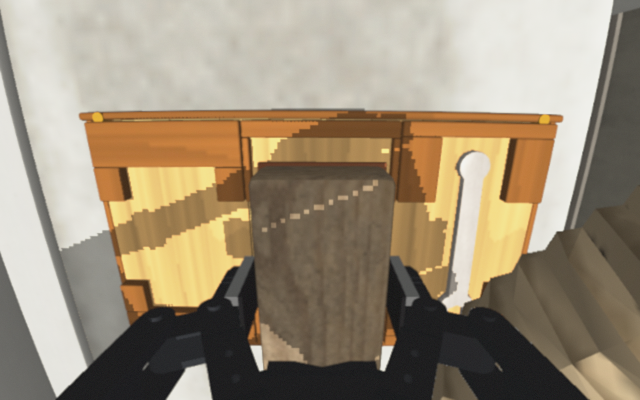

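Block is centred over the wide recess (recess edges at columns 252 and 391, block 250–392). The spanner is in its slot at right.

Emit:
{"op": "step_arm", "data": {
  "deltas": "0 0 0 8 1 0 50; 0 0 0 7 0 0 50; 0 0 0 5 0 0 50; 0 0 0 3 0 0 50; 0 0 0 0 0 0 50"
}}

```text
time_s: 17.6
tool_pos: [0.5044, 0.2427, 0.0204]
tool_rot: [0.0, 1.572, -0.001]
wrist_force: [0.0, 0.8, -0.7]
opening: 0.0608
```

Emit:
{"op": "step_arm", "data": {
  "deltas": "0 0 0 2 0 0 50; 0 0 0 0.5 0 0 50; 0 0 0 0 0 0 50; 0 0 0 0 0 0 66; 0 0 0 0 0 0 72"
}}

```text
time_s: 18.1
tool_pos: [0.5051, 0.243, 0.0192]
tool_rot: [0.001, 1.57, -0.001]
wrist_force: [-0.5, -0.0, 0.6]
opening: 0.0721
```

Emit:
{"op": "step_arm", "data": {
  "deltas": "0 0 0 0 0 0 76; 0 0 0 -10 0 0 76; 0 0 0 -20 0 0 76; 0 0 0 -20 -20 0 76; 0 0 0 -30 -40 0 76"
}}

```text
time_s: 18.6
tool_pos: [0.5039, 0.1838, 0.099]
tool_rot: [-0.002, 1.573, 0.002]
wrist_force: [0.7, -1.2, 0.2]
opening: 0.0762
```

```bash
python3 - <<'E'
from h import *
p,d,m,P=look("wrist","pics/w7.png",("sanding_block","small_spanner","block_slot","tape_slot"))
s=bot.read_state();print(s['tool_pos'],s['tool_rot'].round(3),s['time_s'])
E
```

```text
sanding_block 0.96 [276.  51. 101. 171.] z 48.6 mask on plane [509.  234.5] [108.5  59.3] 89.7 | depth pts near top [508.9 234.8] [109.   60.2] 89.6
small_spanner 0.74 [421.  55.  44. 162.] z 24.9 mask on plane [594.  232.5] [114.3  21.4] 88.6 | depth pts near top [594.7 232.6] [114.5  20.4] 88.8
block_slot 0.7 [124.  25. 142. 211.] z 18.6 mask on plane [420.5 233.3] [151.7  89.9] 89.4 | depth pts near top [419.9 233.6] [150.6  90.8] 89.4
block_slot 0.55 [257.  25. 135. 211.] z 23.1 mask on plane [508.4 233.4] [148.3  86.3] 89.3 | depth pts near top [508.7 233.9] [147.9  87.2] 89.7
tape_slot 0.59 [127.  26. 136. 210.] z 18.5 mask on plane [420.9 233.6] [150.3  88.9] 89.4 | depth pts near top [422.  246.8] [122.5  86.3] 89.0
[0.5048606  0.18309935 0.09923899] [ 2.00e-03  1.57e+00 -1.00e-03] 18.85
```

View pics/w7.png

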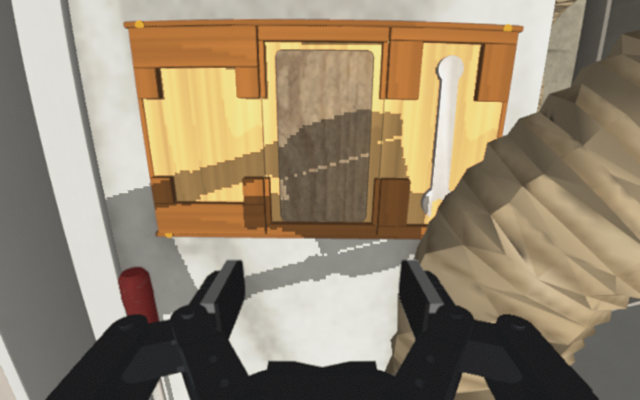

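Both are seated: block at (325,135) and spanner at (447,130), with a top height difference of 23.7 mm (24 expected). On to the tape, over the case.

Emit:
{"op": "step_arm", "data": {
  "deltas": "0 0 0 -50 0 0 76; 0 0 0 -50 0 -5 76; 0 0 0 -50 0 -10 85; 0 0 0 -50 -10 -10 85; 0 0 0 -50 -30 -5 85"
}}

```text
time_s: 19.35
tool_pos: [0.475, 0.1496, 0.3397]
tool_rot: [-0.002, 1.572, 0.003]
wrist_force: [0.2, -0.4, 1.0]
opening: 0.0852
```

Emit:
{"op": "step_arm", "data": {
  "deltas": "0 0 0 -10 -48 0 85; 0 0 0 0 -48 0 85; 0 0 0 0 -48 0 85; 0 0 0 0 -48 0 85; 0 0 0 0 -48 0 85"
}}

```text
time_s: 19.85
tool_pos: [0.4759, -0.0931, 0.3472]
tool_rot: [0.0, 1.573, 0.002]
wrist_force: [1.2, 0.4, 0.0]
opening: 0.085
```

Emit:
{"op": "step_arm", "data": {
  "deltas": "0 0 0 0 -48 0 85; 0 0 0 0 -48 0 85; 0 0 0 0 -48 0 85; 0 0 0 0 -48 0 85; 0 0 0 0 -48 0 85"
}}

```text
time_s: 20.35
tool_pos: [0.4761, -0.3334, 0.3469]
tool_rot: [0.001, 1.572, 0.002]
wrist_force: [1.1, 1.0, -0.5]
opening: 0.0848
```

Emit:
{"op": "step_arm", "data": {
  "deltas": "0 0 0 20 -5 0 85; 0 0 0 20 0 0 85; 0 0 0 10 0 0 85; 0 0 0 0 0 0 85; 0 0 0 0 0 0 85"
}}

```text
time_s: 20.85
tool_pos: [0.476, -0.3366, 0.2988]
tool_rot: [-0.0, 1.571, 0.0]
wrist_force: [-0.3, -0.2, 0.6]
opening: 0.0846
```

```bash
python3 - <<'E'
from h import *
p,d,m,P=look("wrist","pics/w8.png",("tape_measure","ply_offcut","big_spanner"))
s=bot.read_state();print(s['tool_pos'],s['tool_rot'].round(3),s['time_s'])
Q=P.reshape(-1,3);Q=Q[(Q[:,2]>.045)&(Q[:,2]<.08)&(abs(Q[:,0]-.5)<.06)&(abs(Q[:,1]+.385)<.07)]
print("tape cloud",rect(Q),Q[:,2].max(),"top",rect(Q[Q[:,2]>.06]))
E
```

```text
tape_measure 0.57 [325. 178.  32.  49.] z 61.8 mask on plane [ 501.1 -377.5] [66.1 34.9] -89.7 | depth pts near top [ 501.8 -383.2] [46.4 33.1] -86.0
ply_offcut 0.96 [255. 156.  57.  93.] z 18.0 mask on plane [ 419.5 -396.5] [143.9  59.7] -82.5 | depth pts near top [ 419.6 -397.1] [140.7  55.3] -82.2
big_spanner 0.81 [378. 153.  32. 104.] z 8.2 mask on plane [ 580.8 -402.7] [160.3  39. ] -89.3 | depth pts near top [ 582.2 -402.8] [160.9  36.4] 89.8
[ 0.47595156 -0.33710294  0.30001036] [-1.000e-03  1.569e+00 -1.000e-03] 21.05
tape cloud (array([ 501.9, -386.1]), array([54.8, 36.1]), -89.2) 0.06748362855393836 top (array([ 501.8, -381.5]), array([42.8, 33.5]), -87.8)
```

View pics/w8.png

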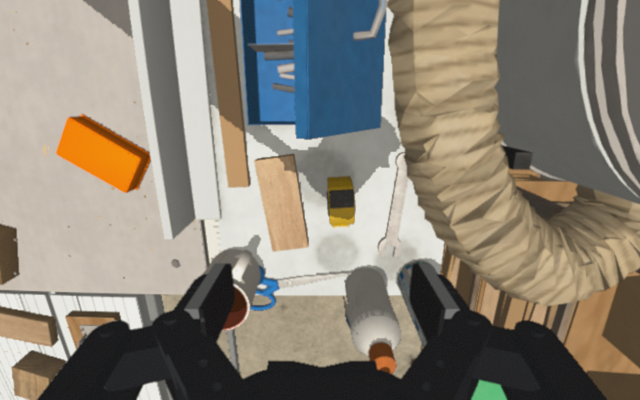

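```bash
python3 - <<'E'
from h import *
for n in("wrist","top"):
    p,d=bot.snapshot(n);m=bot.camera_model(n);P=cloud(m,d)
    Q=P.reshape(-1,3);Q=Q[(Q[:,2]>.012)&(Q[:,2]<.08)&(abs(Q[:,0]-.5)<.035)&(abs(Q[:,1]+.385)<.065)]
    print(n,"y",Q[:,1].min(),Q[:,1].max(),"x",np.percentile(Q[Q[:,2]>.03][:,0],[2,98]))
    for y0 in np.arange(-.44,-.33,.01):
        q=Q[(Q[:,1]>=y0)&(Q[:,1]<y0+.01)]
        if len(q): print(round(y0,2),len(q),'z',q[:,2].min().round(3),q[:,2].max().round(3),'x',q[:,0].min().round(3),q[:,0].max().round(3))
p,d=bot.snapshot("wrist");cv2.imwrite("pics/w8c.png",cv2.resize(p[150:270,240:440],None,fx=4,fy=4,interpolation=cv2.INTER_CUBIC))
E
```

```text
wrist y -0.41387366397431447 -0.3548556450115356 x [0.48386504 0.5185687 ]
-0.42 25 z 0.048 0.053 x 0.488 0.517
-0.41 129 z 0.043 0.06 x 0.485 0.52
-0.4 186 z 0.047 0.063 x 0.484 0.519
-0.39 178 z 0.026 0.066 x 0.483 0.519
-0.38 221 z 0.033 0.066 x 0.483 0.52
-0.37 273 z 0.038 0.067 x 0.484 0.518
-0.36 234 z 0.013 0.066 x 0.484 0.517
top y -0.39230666311071216 -0.3535812890818568 x [0.48368491 0.51641116]
-0.4 1 z 0.061 0.061 x 0.494 0.494
-0.39 3 z 0.04 0.06 x 0.484 0.504
-0.38 32 z 0.033 0.075 x 0.484 0.519
-0.37 45 z 0.015 0.076 x 0.484 0.516
-0.36 20 z 0.013 0.042 x 0.486 0.525
```

View pics/w8c.png

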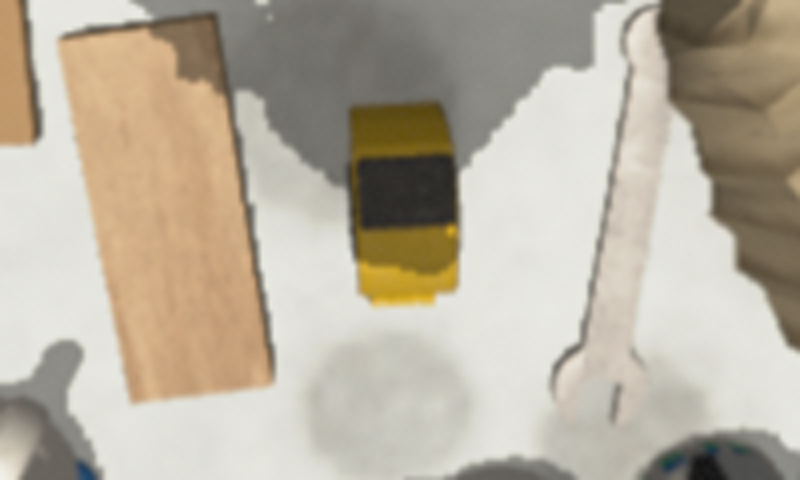

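Tape stands at px (341,201): centre x≈0.5015, y from −0.354 to about −0.43, aligned with y. Offcut and big spanner are clear of a 55 mm opening.

Emit:
{"op": "step_arm", "data": {
  "deltas": "0 0 0 20 -26 13 55; 0 0 0 40 -26 12 55; 0 0 0 45 0 0 55; 0 0 0 45 0 0 55; 0 0 0 30 0 0 55"
}}

```text
time_s: 21.7
tool_pos: [0.4995, -0.3887, 0.1142]
tool_rot: [0.003, 1.574, 0.001]
wrist_force: [1.1, -0.5, 0.4]
opening: 0.055
```

Emit:
{"op": "step_arm", "data": {
  "deltas": "0 0 0 25 0 0 55; 0 0 0 25 0 0 55; 0 0 0 20 0 0 55; 0 0 0 15 0 0 55; 0 0 0 0 0 0 55"
}}

```text
time_s: 22.2
tool_pos: [0.4994, -0.3884, 0.0307]
tool_rot: [0.003, 1.574, 0.002]
wrist_force: [-0.6, 0.0, -0.7]
opening: 0.0551
```

Emit:
{"op": "step_arm", "data": {
  "deltas": "0 0 0 8 0 0 55; 0 0 0 5 0 0 55; 0 0 0 0 0 0 20; 0 0 0 0 0 0 20; 0 0 0 0 0 0 20"
}}

```text
time_s: 22.7
tool_pos: [0.5008, -0.3896, 0.0211]
tool_rot: [0.0, 1.57, -0.001]
wrist_force: [0.3, 0.1, -0.0]
opening: 0.0336
```

Emit:
{"op": "step_arm", "data": {
  "deltas": "0 0 0 0 0 0 20; 0 0 0 -10 0 0 20; 0 0 0 -25 0 0 20; 0 0 0 -45 0 0 20; 0 0 0 -45 0 0 20"
}}

```text
time_s: 23.2
tool_pos: [0.4998, -0.3887, 0.1459]
tool_rot: [0.002, 1.573, 0.001]
wrist_force: [0.5, -0.3, -2.6]
opening: 0.0334
```

Emit:
{"op": "step_arm", "data": {
  "deltas": "0 0 0 -45 0 0 20; 0 0 0 -45 0 0 20; 0 0 0 -45 0 -5 20; 0 0 0 -45 0 -10 20; 0 0 0 -25 10 -10 20"
}}

```text
time_s: 23.7
tool_pos: [0.4749, -0.3798, 0.3552]
tool_rot: [-0.001, 1.567, -0.004]
wrist_force: [-0.0, 0.3, -3.0]
opening: 0.0336
```

```bash
python3 - <<'E'
from h import *
s=bot.read_state();print(s['tool_pos'],s['opening'],s['time_s'],s['wrist_force'])
for n in("top","scene"):
    p,d=bot.snapshot(n);P=cloud(bot.camera_model(n),d).reshape(-1,3);P=P[~np.isnan(P[:,0])]
    for x in np.arange(.30,.65,.05):
        q=P[(abs(P[:,0]-x)<.02)&(P[:,1]>.25)&(P[:,1]<.5)&(P[:,2]>.1)&(P[:,2]<.35)]
        if len(q): print(n,round(x,2),len(q),'ymin %.3f'%q[:,1].min(),'z %.3f..%.3f'%(q[:,2].min(),q[:,2].max()))
E
```

```text
[ 0.47493839 -0.37984153  0.3552486 ] 0.03358967562895256 23.7 [-0.00392381  0.30037378 -3.00476514]
top 0.3 344 ymin 0.311 z 0.198..0.266
top 0.35 394 ymin 0.320 z 0.184..0.301
top 0.4 414 ymin 0.321 z 0.187..0.302
top 0.45 412 ymin 0.337 z 0.193..0.270
top 0.5 395 ymin 0.349 z 0.192..0.270
top 0.55 401 ymin 0.361 z 0.190..0.271
top 0.6 384 ymin 0.373 z 0.195..0.271
scene 0.3 178 ymin 0.311 z 0.198..0.258
scene 0.35 164 ymin 0.338 z 0.244..0.297
scene 0.4 3 ymin 0.375 z 0.267..0.294
```

Emit:
{"op": "step_arm", "data": {
  "deltas": "0 0 0 0 40 0 20; 0 0 0 0 48 -4 20; 0 0 0 0 48 -4 20; 0 0 0 0 48 -4 20; 0 0 0 0 48 -4 20"
}}

```text
time_s: 24.3
tool_pos: [0.4594, -0.1456, 0.3478]
tool_rot: [0.002, 1.574, 0.0]
wrist_force: [1.0, 1.1, -2.5]
opening: 0.0338
```

Emit:
{"op": "step_arm", "data": {
  "deltas": "0 0 0 0 48 -4 20; 0 0 0 0 48 -4 20; 0 0 0 0 48 -4 20; 0 0 0 0 48 -4 20; 0 0 0 0 48 -4 20"
}}

```text
time_s: 24.8
tool_pos: [0.4395, 0.0946, 0.3482]
tool_rot: [0.001, 1.574, -0.001]
wrist_force: [1.1, -0.1, -2.2]
opening: 0.0339
```

Emit:
{"op": "step_arm", "data": {
  "deltas": "0 0 0 20 36 -10 20; 0 0 0 45 0 -7 20; 0 0 0 45 0 0 20; 0 0 0 45 0 0 20; 0 0 0 20 0 0 20"
}}

```text
time_s: 25.3
tool_pos: [0.4203, 0.1284, 0.1677]
tool_rot: [-0.002, 1.581, -0.002]
wrist_force: [-1.0, -0.4, -2.3]
opening: 0.0333
```

Emit:
{"op": "step_arm", "data": {
  "deltas": "0 0 0 0 0 0 20; 0 0 0 0 0 0 20; 0 0 0 0 0 0 20; 0 0 0 0 0 0 20; 0 0 0 0 0 0 20"
}}

```text
time_s: 25.8
tool_pos: [0.4237, 0.1288, 0.1769]
tool_rot: [0.001, 1.569, -0.0]
wrist_force: [0.7, -0.2, -3.2]
opening: 0.0337
```

```bash
python3 - <<'E'
from h import *
p,d,m,P=look("wrist","pics/w9.png",("tape_measure","tape_slot"))
s=bot.read_state();print(s['tool_pos'],s['tool_rot'].round(3),s['time_s'],s['opening'])
E
```

```text
tape_measure 0.63 [275. 198.  93. 146.] z 216.7 mask on plane [423.  147.6] [62.6 33.7] -87.4 | depth pts near top [423.6 137.2] [44.2 34.8] -88.4
tape_slot 0.6 [264.   0.  99. 152.] z 11.5 mask on plane [417.5 231.3] [130.4  87.2] 89.8 | depth pts near top [417.3 230.9] [115.2  86.7] 89.4
[0.42331586 0.12875627 0.17610701] [ 1.00e-03  1.57e+00 -1.00e-03] 25.95 0.0333674506213577
```

View pics/w9.png

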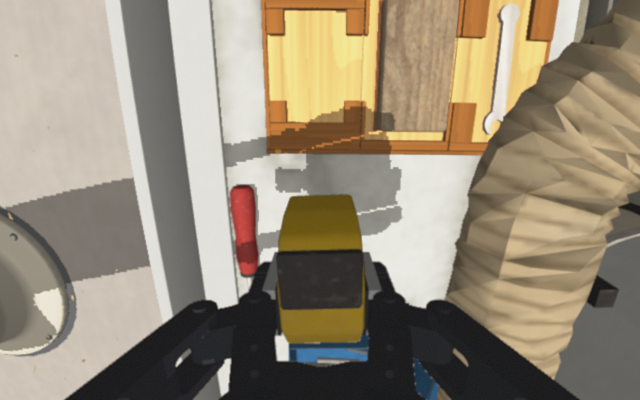

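Tape is held upright at (320,265) and its recess corners show near (286,110) and (345,110).

```bash
python3 - <<'E'
from h import *
m=bot.camera_model("wrist");p=cv2.imread("pics/w9.png")
print(plane(m,[(286,112),(345,112),(286,123),(345,123),(285,20),(349,20),(265,130),(376,130)],.020).round(4)[:,:2])
print(plane(m,[(290,196),(353,196)],.215).round(4))
cv2.imwrite("pics/w9c.png",cv2.resize(p[0:170,240:480],None,fx=3.3,fy=3.3,interpolation=cv2.INTER_CUBIC))
E
```

```text
[[0.3909 0.2015]
 [0.4454 0.2014]
 [0.3906 0.1916]
 [0.4456 0.1915]
 [0.3925 0.2782]
 [0.4474 0.2781]
 [0.3706 0.1853]
 [0.4749 0.1851]]
[[0.4125 0.1782 0.215 ]
 [0.4342 0.1781 0.215 ]]
```

View pics/w9c.png

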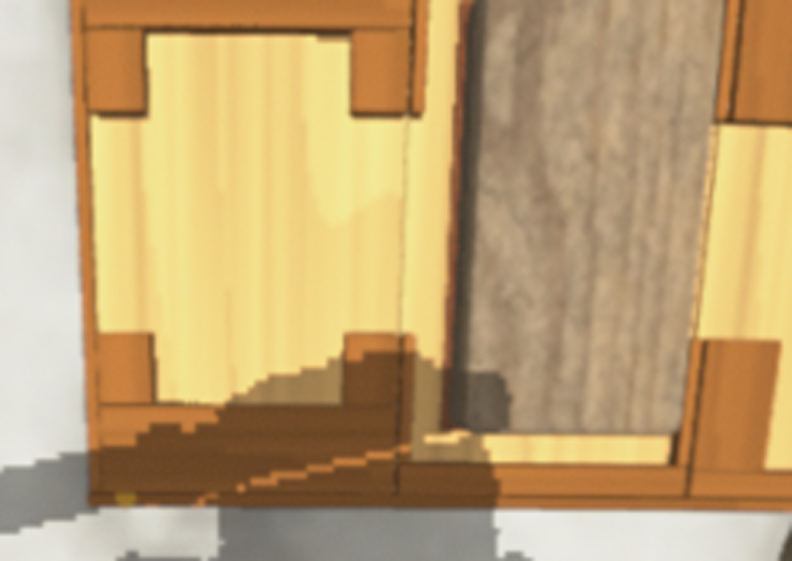

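Emit:
{"op": "step_arm", "data": {
  "deltas": "0 0 0 40 0 -2 20; 0 0 0 40 0 -3 20; 0 0 0 30 0 0 20; 0 0 0 15 0 0 20; 0 0 0 5 0 0 20"
}}

```text
time_s: 26.45
tool_pos: [0.4173, 0.1285, 0.044]
tool_rot: [0.0, 1.573, -0.001]
wrist_force: [0.7, 0.6, -3.1]
opening: 0.0335
```

Emit:
{"op": "step_arm", "data": {
  "deltas": "0 0 0 0 20 0 20; 0 0 0 0 25 0 20; 0 0 0 0 20 0 20; 0 0 0 0 12 0 20; 0 0 0 0 5 0 20"
}}

```text
time_s: 26.95
tool_pos: [0.4189, 0.2119, 0.047]
tool_rot: [0.0, 1.569, 0.001]
wrist_force: [-0.3, 0.0, -3.1]
opening: 0.0339
```

Emit:
{"op": "step_arm", "data": {
  "deltas": "0 0 0 0 8 0 20; 0 0 0 0 6 0 20; 0 0 0 0 6 0 20; 0 0 0 0 5 0 20; 0 0 0 0 4 0 20"
}}

```text
time_s: 27.45
tool_pos: [0.4182, 0.2399, 0.0455]
tool_rot: [0.001, 1.571, -0.001]
wrist_force: [0.2, 0.5, -3.0]
opening: 0.0335
```

Emit:
{"op": "step_arm", "data": {
  "deltas": "0 0 0 0 0 0 20; 0 0 0 0 0 0 20; 0 0 0 0 0 0 20; 0 0 0 0 0 0 20; 0 0 0 0 0 0 20"
}}

```text
time_s: 27.95
tool_pos: [0.4182, 0.2396, 0.0455]
tool_rot: [0.001, 1.571, -0.001]
wrist_force: [-0.6, 0.4, -2.9]
opening: 0.0334
```

Emit:
{"op": "step_arm", "data": {
  "deltas": "0 0 0 4 0 0.5 20; 0 0 0 3 0 0 20; 0 0 0 2 0 0 20; 0 0 0 2 0 0 20; 0 0 0 0 0 0 20"
}}

```text
time_s: 28.45
tool_pos: [0.4184, 0.2396, 0.034]
tool_rot: [0.0, 1.572, -0.001]
wrist_force: [-0.7, -0.4, -2.4]
opening: 0.0339
```

Emit:
{"op": "step_arm", "data": {
  "deltas": "0 0 0 1 0 0 20; 0 0 0 1 0 0 20; 0 0 0 0 0 0 20; 0 0 0 0 0 0 20; 0 0 0 0 0 0 20"
}}

```text
time_s: 28.95
tool_pos: [0.4189, 0.2398, 0.0331]
tool_rot: [0.001, 1.57, -0.001]
wrist_force: [-1.2, -0.7, 2.4]
opening: 0.0339
```

Contact at z = 0.0331 (force −3 → +2.4 N), which matches the recess floor. I'll release and back off.

Emit:
{"op": "step_arm", "data": {
  "deltas": "0 0 0 0 0 0 42; 0 0 0 0 0 0 52; 0 0 0 0 0 0 58; 0 0 0 0 0 0 58; 0 0 0 0 0 0 58"
}}

```text
time_s: 29.45
tool_pos: [0.4187, 0.2397, 0.0325]
tool_rot: [0.001, 1.571, -0.001]
wrist_force: [0.1, -1.5, -0.4]
opening: 0.0584
```

Emit:
{"op": "step_arm", "data": {
  "deltas": "0 0 0 -10 0 0 58; 0 0 0 -15 -8 0 58; 0 0 0 -20 -10 0 58; 0 0 0 -25 -10 0 58; 0 0 0 -30 -10 0 58"
}}

```text
time_s: 29.95
tool_pos: [0.4182, 0.2012, 0.1334]
tool_rot: [0.0, 1.572, -0.001]
wrist_force: [-0.3, -0.2, -0.8]
opening: 0.0578
```

Emit:
{"op": "step_arm", "data": {
  "deltas": "0 0 0 -40 0 10 58; 0 0 0 -40 0 20 58; 0 0 0 -30 -20 20 58; 0 0 0 0 -20 20 58; 0 0 0 0 0 0 58"
}}

```text
time_s: 30.45
tool_pos: [0.4906, 0.1597, 0.2442]
tool_rot: [0.003, 1.568, -0.003]
wrist_force: [0.3, -0.2, -0.1]
opening: 0.058
```

Emit:
{"op": "step_arm", "data": {
  "deltas": "0 0 0 0 0 0 58; 0 0 0 0 0 0 58; 0 0 0 0 0 0 58; 0 0 0 0 0 0 58; 0 0 0 0 0 0 58"
}}

```text
time_s: 30.95
tool_pos: [0.4882, 0.1621, 0.2425]
tool_rot: [0.0, 1.571, -0.0]
wrist_force: [-0.2, -0.2, 0.4]
opening: 0.0578
```

```bash
python3 - <<'E'
from h import *
p,d,m,P=look("wrist","pics/w10.png",("sanding_block","small_spanner","tape_measure"))
s=bot.read_state();print(s['tool_pos'],s['time_s'])
Q=P.reshape(-1,3);f=lambda a,b,c,e:np.median(Q[(Q[:,0]>a)&(Q[:,0]<b)&(Q[:,1]>c)&(Q[:,1]<e)][:,2])
print('table',f(.45,.52,.11,.14),'block',f(.49,.52,.22,.26),'tape',f(.41,.428,.235,.25))
T=Q[(Q[:,2]>.03)&(Q[:,2]<.1)&(Q[:,0]<.46)&(Q[:,0]>.38)&(Q[:,1]>.17)&(Q[:,1]<.3)];print(rect(T),T[:,1].min(),T[:,1].max())
E
```

```text
sanding_block 0.58 [308.  48.  63. 112.] z 41.6 mask on plane [505.1 240.3] [109.6  61.4] -90.0 | depth pts near top [505.4 240.5] [108.7  60.3] 89.7
small_spanner 0.88 [402.  53.  22. 103.] z 17.1 mask on plane [590.2 239.8] [111.6  16.6] 89.9 | depth pts near top [590.4 239.8] [111.7  16.4] 89.7
tape_measure 0.94 [227.  72.  51.  75.] z 71.6 mask on plane [423.3 236. ] [70.  41.7] -88.2 | depth pts near top [418.9 245.8] [47.7 33.8] -89.2
tape_measure 0.69 [215.  31. 242. 143.] z 14.9 mask on plane [504.4 238.9] [266.3 157.2] -0.3 | depth pts near top [504.6 239.3] [266.6 156.4] -0.3
[0.48851125 0.16174156 0.24255676] 31.15
table -0.000726387723741756 block 0.04175262151241149 tape 0.07368069536285304
(array([419.8, 239.9]), array([67.5, 35.5]), -88.8) 0.20646924402038455 0.2734527120516864
```

View pics/w10.png

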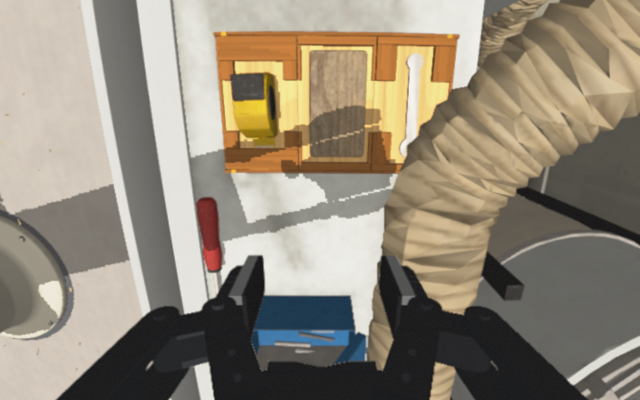

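All three sit in their recesses: tape (253,105), block (340,105), spanner (412,105). One last numeric check of the tape's height and tilt before handing in.

```bash
python3 - <<'E'
from h import *
p,d=bot.snapshot("wrist");P=cloud(bot.camera_model("wrist"),d).reshape(-1,3)
T=P[(P[:,2]>.03)&(P[:,2]<.1)&(P[:,0]<.44)&(P[:,0]>.40)&(P[:,1]>.17)&(P[:,1]<.3)]
print(np.percentile(T[:,2],[98,100]));t=T[T[:,2]>.065];print(np.linalg.lstsq(np.c_[t[:,:2]-t[:,:2].mean(0),np.ones(len(t))],t[:,2],rcond=None)[0])
for y in np.arange(.20,.29,.01):
    q=T[abs(T[:,1]-y)<.005]
    if len(q):print(round(y,2),len(q),q[:,2].max().round(4))
E
```

```text
[0.07774139 0.07896183]
[-0.04760947  0.19073922  0.0737383 ]
0.21 219 0.057
0.22 343 0.0691
0.23 403 0.0746
0.24 457 0.0755
0.25 462 0.0786
0.26 476 0.079
0.27 259 0.0782
```

```bash
python3 -c "
from plant import bot
print(bot.job_done(), bot.read_state()['time_s'])"
```

```text
the job is handed in; nothing more can be done
the job is handed in; nothing more can be done
```

The kit tray is packed and handed in at about 31 s of the 90 s. The small spanner went in first, then the sanding block, then the tape measure. I left the big spanner, the plywood offcut and the orange look-alike alone.

**Last checks (wrist camera):**

| Item | Centre (m) | Top height measured | Top height expected |
|---|---|---|---|
| Small spanner | (0.590, 0.240) | 17 mm | 18 mm |
| Sanding block, sole down | (0.505, 0.240) | 42 mm | 42 mm |
| Tape measure, upright | (0.419, ≈0.24) | up to 79 mm | 78 mm |

- **Tape contact:** when I lowered it, contact came at the height of the recess floor, not the rim.
- **Forces:** no reading at the end of any move went above about 3 N.

**Less certain points:**
- **Tape tilt:** its -y end read a few millimetres lower than expected. I took that as depth noise on a rounded edge rather than tilt, and did not check it from another side.
- **Hose:** it overhangs the spanner slot in the pictures. I probed it with the shut fingertips, which went about 27 mm into its visible surface without any force, so I treated it as not solid.

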